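# Pass a vial carrier under the autosampler height gauge

## Task

Get the sample carrier ready for the autosampler: press each of its three yellow-capped vials fully home, gently, then push the carrier along the gauge lane under the red bridge bar until it rests against the sprung black stop pad. The vials must clear the bar without being forced against it, the pad must only be pressed lightly, and the bottles and beaker are to be left alone; leave the carrier resting against the pad.

Things in the scene. Friction and masses are not known exactly. Their poses are not given: they have to be found in the camera images.
- gauge: height gauge fixed on the bench: dark steel plate 110 x 480 mm, 8 mm thick, with two aluminium rails (inner faces 64 mm apart, tops 20 mm above the bench) forming a straight lane. Origin on the plate's underside, on the lane's centre line. +y is the push direction, x across, z up. Plate from y = -215 to +265 mm, rails from -175 to +265 mm.
- lane_end (a point): point on the plate top, lane centre, 191 mm along the gauge's +y. The stop, a blue block with a black pad (36 mm wide, 5 to 25 mm above the plate), is clamped near here, its place not measured: the pad's face lies up to 15 mm before or beyond this point; all vials pass the bar first. The pad is sprung: 1 N starts it, then 3 N per mm, 8 mm travel; over 12 N is too hard.
- bar: red fixed bridge bar across the lane, 116 mm long, 12 mm wide along the lane, 14 mm tall, on two posts. Origin: centre of its underside, 80 mm along the gauge's +y and 83 mm above the bench, 75 mm above the plate. Axes as the gauge's. Over 6 N against it is too hard.
- carrier: loose white carrier, 60 wide (x), 195 long (y), 26 mm tall, about 0.5 kg, on the plate between the rails, before the bar. Origin on its underside; front face y = +90, flat rear face, the one to push, y = -105 mm; blue patch on its tail; +y is the push direction. Vials on its centre line at y = 70, 36, 2 mm; tops 72 mm above its underside when home: they then clear the bar by 3 mm, else not.
- vial1 (a joint): how far the front vial (carrier y = +70 mm; clear, yellow cap 22 mm across with flat top) stands proud, m; 0 = fully home. All start 5 to 11 mm proud, slide down stiffly (about 6 N of friction, more if fast) and end on a hard seat; over 30 N on carrier or vial is rough.
- vial2 (a joint): the same for the middle vial (carrier y = +36 mm)
- vial3 (a joint): the same for the rear vial (carrier y = +2 mm)
- bottle1: bystander: clear bottle with blue cap, 70 mm across, 150 mm tall, origin under its centre
- bottle2: bystander: a second such bottle
- beaker: bystander: green glass beaker, 60 mm across, 65 mm tall, origin under its centre

How it is judged:
On the way, in this order (a step that is already met when the one before it is completed fails the run):
1. all three vials are pressed home while the carrier is still before the bar (value of joint each of vial1, vial2, vial3 below 0.0015 m and y of carrier in the frame of bar below -0.075 m), for 0.1 s.
2. the carrier has passed its vials under the bar and presses on the stop pad (value of joint each of vial1, vial2, vial3 below 0.0015 m and y of carrier in the frame of bar above 0.003 m and contact force between carrier and stop_pad_c0 above 0.8 N), for 0.05 s.
At the end, for the whole second after the job is handed in: The carrier lies at rest flat in the lane (within 0.06 rad of it), its front face within 2 mm of the stop pad and all three vials past the bar's centre, each vial less than 1.5 mm proud, the carrier released (value of joint each of vial1, vial2, vial3 below 0.0015 m and y of carrier in the frame of bar above 0.003 m and angle between the y axis of carrier and the y axis of gauge, either way round below 0.06 rad and z of carrier in the frame of gauge below 0.0105 m and angle between carrier's own z axis and vertical below 0.05 rad and y of stop_pad_c0 in the frame of carrier below 0.095 m and linear speed of carrier below 0.01 m/s); the robot touches nothing.
It fails at once if carrier or vials handled with more than 30 N (contact force between the fingers and carrier above 30 N).
It fails at once if carrier or a vial pressed against the bridge bar with more than 6 N (contact force between carrier and bar above 6 N).
It fails at once if the stop pad pressed with more than 12 N (contact force between carrier and stop_pad_c0 above 12 N).
It fails at once if a bottle or the beaker moved more than 15 mm (distance of any of bottle1, bottle2, beaker from where it was at the start of the episode above 0.015 m).
It also fails if it takes over 58 s, if anything falls off the work surface, if the arm or the gripper's body presses on something with over 40 N, if the wrist force passes 120 N, or if a joint passes its speed limit or range.

## Robot

A 7-joint arm with a two-finger parallel gripper is mounted at the origin on the work surface. World frame = base frame: x ahead of the robot, y to its left, z up, the work surface at z = 0. Lengths are in m, angles in rad, forces in N, time in s.
With the tool pointing down it reaches from about 0.425 to 0.875 m from the base axis. Payload 4.7 kg.
Tool frame: the origin (TCP) lies where the fingers leave the gripper's body, on its centre line; the fingertips stand 70 mm ahead of it and the grasp point (between the pads) lies 51 mm ahead of it; z points along the fingers, y is the line along which they close (so a half turn about z gives the same grasp; the last joint's range is limited). The gripper opens to 87 mm and grips with 3 to 60 N. Pads are 19 mm wide; open, the fingers measure 117 mm over their backs; the gripper's body (75 mm by 190 mm) begins 51 mm behind the grasp point.
Start: joints at [0.014, 0.321, -0.07, 1.45, 0.023, 1.371, -0.057], TCP at [0.65, -0, 0.292] pointing down, gripper open.
Joint ranges: [-2.86, 2.86], [-0.3, 2.09], [-1.38, 1.24], [0.06, 2.45], [-1.56, 4.7], [0.09, 2.05], [-2.69, 2.69]. Speed limits (rad/s): [2.57, 2.57, 3.14, 3.14, 3.14, 3.14, 3.14].

## Interface

Orientations are given as a rotation vector (axis times angle).
In Python, from bench import ctrl gives the robot as it stands.
- The arm moves only by the tool play_rows, never from a script. Its argument "increments" is a list that holds one entry, the list of rows, each a list of 7 numbers: the shift along the tool's x, y, z as a fraction of full scale, then the turn, a rotation vector about the tool's x, y, z as a fraction of full scale, then the gripper command: -1 is shut, 1 is fully open, values between are in proportion. A call has 1 to 8 rows; each row is the pose to reach, as a shift and turn from the pose commanded when the call began, along the tool's axes at that moment; what a row does not reach only later rows make up. Full scale, the value 1, is 0.1 m for a shift and 90 degrees for a turn. A row lasts 1/10 s, in which the tool goes at most 50 mm and 8.59 degrees, less where a joint would pass 70% of its speed; a pose out of reach is approached as far as the arm can. A call with a number of a shift or a turn outside -1 to 1 is refused whole. A call with a gripper value outside its range is refused whole. The fingers move at their own pace and stop on an object; "squeeze" is the grip in N (left out, the last holds). Time passes only in rows, so rows that repeat a pose let the fingers close. It gives the time, the measured TCP pose, the force, the opening and the grip force at its end, in the units of the state.
- ctrl.get_state(): the state, without advancing time (a new reading comes with each control period).
- ctrl.get_image(name): name is "scene" or "side" or "wrist"; returns the picture (384x512x3 uint8, red, green, blue); there is no depth.
- ctrl.get_calibration(name): a dict with "vertical_fov" (degrees; the focal length in pixels is half the picture's height over the tangent of half this angle, whatever the lens; pixels are square), "cx", "cy" (the principal point, pixels), "R" (3x3) and "t" (3): a world point X has camera coordinates R X + t; the wrist camera has in their place "T_tool_cam" (4x4, takes a point from camera to tool coordinates, whose origin is the TCP and whose axes are the flange's). Camera axes: x right, y down, z forward; pixel columns grow to the right and rows downward; lengths in m; the calibration is good to about 2 mm. The wrist camera is an equidistant fisheye: a pixel r from the principal point sees the ray r / f radians off the axis. A picture is of the moment at which its call begins: read the wrist's pose just before it. get_calibration takes no time and is no camera call.
- ctrl.close_job(): hands the job in; it is judged then, once.
The state is a dict: "time": time; "joint_positions": joint angles; "qd": joint speeds; "joint_torque": joint torques, N m; "position": TCP position; "tool_rot": TCP orientation; "ft_force": force on the tool from outside, world axes, zero at the start; "torque": the same for the moment, N m; "grip_width": opening from 0.0 (shut) to 1.0 (fully open); "grip_force": force on a finger pad.
Only numpy, scipy, OpenCV 4.12 (cv2) and the standard library are available. Lean on these libraries where they do the work, as an engineer would, in place of code of your own. Each camera call takes 0.05 s, during which the arm holds its last target. There are 200 camera calls.

## Working session

There is one attempt and no reset: what is moved stays moved. The work goes in short steps, Python scripts to look and compute and a tool call to move; the robot and the scene stay as the last step left them, time stands still between calls to the robot, and variables do not carry over. Pictures are saved under pics/ and viewed, at most 10 in all, crops included, and the job is handed in when it is done.

Besides the shell and the picture viewer there is one more tool, called after ">>>" as name([rows], argument=value, ...), one row to a line, values as JSON. play_rows: Moves the arm, as the interface text tells. Shift numbers are shares of 0.1 m and turn numbers shares of 90 degrees, none past 1 either way. Its arguments: {"type":"object","properties":{"increments":{"type":"array"},"squeeze":{"type":"number"}},"required":["increments"]}

```bash
mkdir -p pics
python3 - <<'E'
from bench import ctrl
import cv2
s=ctrl.get_state();print(s)
for n in("scene","side","wrist"):
    im=ctrl.get_image(n);cv2.imwrite(f"pics/{n}0.png",im[:,:,::-1])
    c=ctrl.get_calibration(n);print(n,c)
E
```

```text
{'time': 0.0, 'joint_positions': array([ 0.01408257,  0.32183605, -0.07005107,  1.45168876,  0.02261453,
        1.37080905, -0.05691346]), 'qd': array([-0.00116025,  0.00017518,  0.000598  , -0.00033617,  0.00068951,
       -0.00218329,  0.00028922]), 'joint_torque': array([-2.58547143e-04, -4.91284704e+01, -4.03903294e-01, -3.12526345e+01,
       -6.40594075e-02,  4.37659642e-02,  1.61017233e-04]), 'position': array([ 6.49570627e-01, -5.68686440e-05,  2.91145758e-01]), 'tool_rot': array([-2.22052127, -2.22053413,  0.00230444]), 'ft_force': array([ 1.55825035,  1.2935788 , -0.25828949]), 'torque': array([0.04025812, 0.0518576 , 0.0482088 ]), 'grip_force': 0.0, 'grip_width': 0.999396485801004}
scene {'vertical_fov': 49.99903477382821, 'cx': 249.4348227679641, 'cy': 198.08103329675032, 'R': array([[-0.7368889 ,  0.67585911,  0.01446437],
       [ 0.45229974,  0.50881838, -0.73248126],
       [-0.50241387, -0.53321508, -0.68063352]]), 't': array([ 0.45700634, -0.23644525,  1.33865768])}
side {'vertical_fov': 57.85490613798048, 'cx': 255.990106522373, 'cy': 192.75875746333037, 'R': array([[-0.67709789, -0.73576051,  0.0139616 ],
       [-0.42100449,  0.3717373 , -0.8273854 ],
       [ 0.60356746, -0.56609881, -0.56146101]]), 't': array([0.43777217, 0.34125492, 0.46962639])}
wrist {'vertical_fov': 65.70646984690485, 'cx': 254.6739754258824, 'cy': 196.47828321459343, 'T_tool_cam': array([[ 1.02252878e-03, -9.62821993e-01, -2.70134714e-01,
         7.38356021e-02],
       [ 9.99999476e-01,  9.71961838e-04,  3.20958424e-04,
         6.87491095e-05],
       [-4.64651966e-05, -2.70134900e-01,  9.62822483e-01,
        -9.26153010e-02],
       [ 0.00000000e+00,  0.00000000e+00,  0.00000000e+00,
         1.00000000e+00]])}
```

View pics/scene0.png

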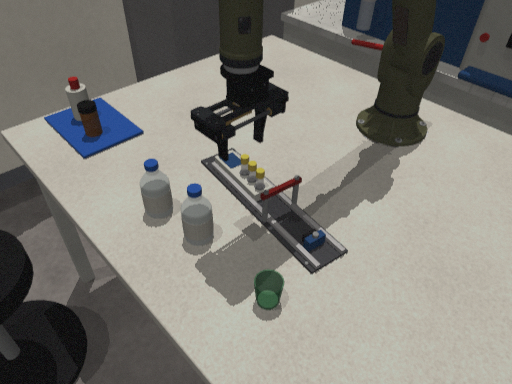

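View pics/side0.png

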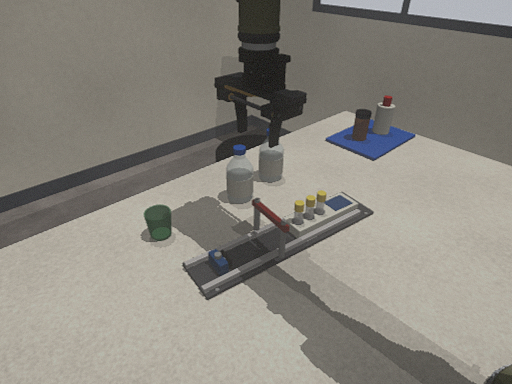

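View pics/wrist0.png

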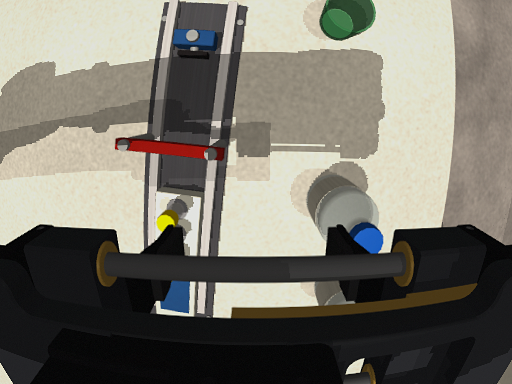

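The scene view shows the gauge running from (203,160) to (343,250), the bar at (282,188) and the stop at (315,239). In the side view it runs from (370,212) to (190,270). The wrist view shows the lane along image-up, the bar at (170,149) and the stop at (194,40). I'll enlarge crops to read the corners.

```bash
cat > h.py <<'E'
import numpy as np, cv2
from bench import ctrl
from scipy.spatial.transform import Rotation as Rn
from scipy.optimize import least_squares
def cal(n,state=None):
    c=ctrl.get_calibration(n)
    f=192/np.tan(np.radians(c["vertical_fov"])/2)
    if n!="wrist": return n,f,c["cx"],c["cy"],np.array(c["R"]),np.array(c["t"])
    p,r=state
    T=np.eye(4);T[:3,:3]=Rn.from_rotvec(r).as_matrix();T[:3,3]=p
    M=np.linalg.inv(T@c["T_tool_cam"])
    return n,f,c["cx"],c["cy"],M[:3,:3],M[:3,3]
def proj(C,X):
    n,f,cx,cy,R,t=C
    q=np.atleast_2d(X)@R.T+t
    if n!="wrist": return np.c_[cx+f*q[:,0]/q[:,2],cy+f*q[:,1]/q[:,2]]
    rr=np.hypot(q[:,0],q[:,1]);k=f*np.arctan2(rr,q[:,2])/rr
    return np.c_[cx+k*q[:,0],cy+k*q[:,1]]
def plane(C,uv,z):
    "world point at height z seen at pixel uv"
    g=least_squares(lambda a:(proj(C,[a[0],a[1],z])-uv).ravel(),[.65,.05])
    return g.x
def gpt(g,P):
    P=np.atleast_2d(P).astype(float);c,s=np.cos(g[2]),np.sin(g[2])
    return np.c_[g[0]+c*P[:,0]-s*P[:,1],g[1]+s*P[:,0]+c*P[:,1],P[:,2]]
def crop(n,src,box,k,out):
    im=cv2.imread(src);x0,y0,x1,y1=box
    cv2.imwrite(out,cv2.resize(im[y0:y1,x0:x1],None,fx=k,fy=k,interpolation=cv2.INTER_CUBIC))
W0=([6.49570627e-01,-5.68686440e-05,2.91145758e-01],[-2.22052127,-2.22053413,0.00230444])
E
python3 - <<'E'
from h import *
crop(0,"pics/scene0.png",(190,140,360,275),4,"pics/c1.png")
crop(0,"pics/side0.png",(180,180,380,300),4,"pics/c2.png")
E
```

```text
(no output)
```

View pics/c1.png

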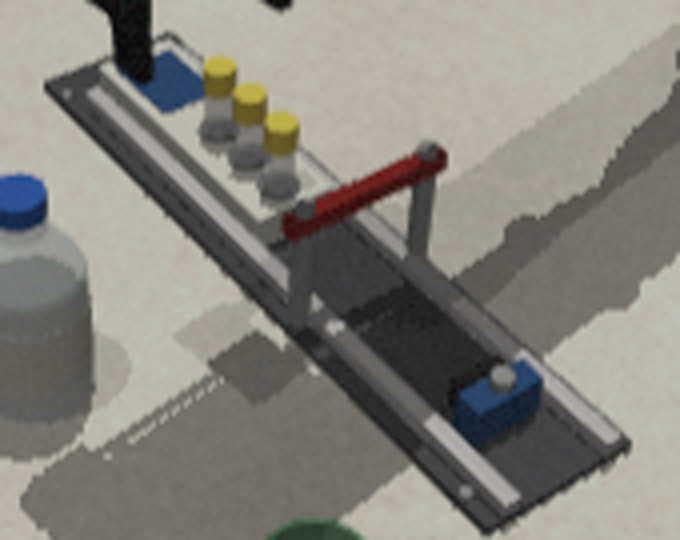

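View pics/c2.png

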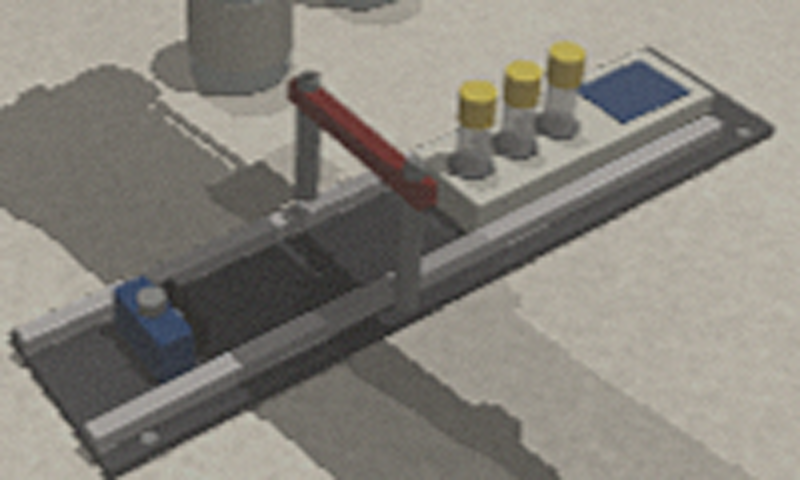

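The crops show the plate corners clearly: scene (45,85), (170,35), (630,440) and (488,530), side (772,127), (110,475) and (12,338). The cap tops, rear to front, are at scene (220,63), (250,90), (282,119) and side (567,48), (523,69), (478,90).

Run:
```python
from h import *
S,D,W=cal("scene"),cal("side"),cal("wrist",W0)
s=lambda u,v:np.array([190+u/4,140+v/4]); d=lambda u,v:np.array([180+u/4,180+v/4])
h=.008
obs=[(S,s(45,85),(.055,-.215,h)),(S,s(170,35),(-.055,-.215,h)),(S,s(630,440),(-.055,.265,h)),(S,s(488,530),(.055,.265,h)),
(D,d(772,127),(-.055,-.215,h)),(D,d(110,475),(-.055,.265,h)),(D,d(12,338),(.055,.265,h)),
(W,np.array([116,142]),(-.058,.08,.095)),(W,np.array([224,153]),(.058,.08,.095))]
f=lambda g:np.concatenate([(proj(C,gpt(g,P))-uv).ravel() for C,uv,P in obs])
r=least_squares(f,[.6,0.05,0],loss="soft_l1");g=r.x;print("g",g.round(4),np.degrees(g[2]));print(f(g).reshape(-1,2).round(1))
np.save("g.npy",g)
for i,(a,b) in enumerate([((282,119),(478,90)),((250,90),(523,69)),((220,63),(567,48))]):
    q=least_squares(lambda X:np.r_[(proj(S,X)-s(*a)).ravel(),(proj(D,X)-d(*b)).ravel()],[.62,0,.085])
    X=q.x;c,sn=np.cos(g[2]),np.sin(g[2]);dx=X[:2]-g[:2]
    print("vial",i+1,X.round(4),"gauge",(c*dx[0]+sn*dx[1]).round(4),(-sn*dx[0]+c*dx[1]).round(4),"proud",(X[2]-.080).round(4),"res",q.fun.round(1))
# carrier front top edge / stop front from scene & side
for n,C,uv,z in [("car front +x top scene",S,s(263,220),.034),("car front -x? side",D,d(475,208),.034),("wrist car front L",W,(158,188),.034),("wrist car front R",W,(203,195),.034),("pad front wrist",W,(193,57),.033),("yellow v1 wrist",W,(167,218),.088),("bolt top",S,s(503,378),.04)]:
    X=plane(C,uv,z);dx=X-g[:2];c,sn=np.cos(g[2]),np.sin(g[2]);print(n,X.round(4),"gauge",(c*dx[0]+sn*dx[1]).round(4),(-sn*dx[0]+c*dx[1]).round(4))
```

```text
g [ 0.5513 -0.0349 -0.127 ] -7.2784145521416015
[[-1.3 -1.8]
 [-0.5 -2. ]
 [ 0.4 -0.7]
 [-0.3 -1. ]
 [-0.2 -0.4]
 [-1.6 -0.1]
 [-2.5 -1.1]
 [-0.4 -0.1]
 [-0.3 -0.2]]
vial 1 [ 0.5493 -0.0395  0.0875] gauge -0.0013 -0.0048 proud 0.0075 res [-0.3 -0.7 -0.4  0.5]
vial 2 [ 0.5452 -0.0732  0.0884] gauge -0.0012 -0.0388 proud 0.0084 res [-0.3 -0.7 -0.4  0.5]
vial 3 [ 0.5408 -0.1068  0.0894] gauge -0.0013 -0.0726 proud 0.0094 res [-0.4 -0.9 -0.5  0.7]
car front +x top scene [ 0.582  -0.0189] gauge 0.0285 0.0198
car front -x? side [ 0.5227 -0.015 ] gauge -0.0308 0.0162
wrist car front L [ 0.5277 -0.0135] gauge -0.0261 0.0183
wrist car front R [ 0.5855 -0.0226] gauge 0.0324 0.0166
pad front wrist [0.5766 0.1456] gauge 0.0022 0.1822
yellow v1 wrist [ 0.5538 -0.0337] gauge 0.0024 0.0015
bolt top [0.5757 0.1723] gauge -0.0021 0.2086
```

The gauge fit is good: residuals are about 1–2 px, vial spacing is 34 mm and the vials stand 7–9 mm proud. Next I'll check how far the bottles are from the gripper body.

Run:
```python
from h import *
S,D,W=cal("scene"),cal("side"),cal("wrist",W0);g=np.load("g.npy")
def G(X):
    dx=X[:2]-g[:2];c,s=np.cos(g[2]),np.sin(g[2]);return np.round([c*dx[0]+s*dx[1],-s*dx[0]+c*dx[1]],3)
for n,C,uv,z in [("A scene",S,(152,162),.15),("B scene",S,(195,187),.15),("cap B side",D,(239,149),.15),("cap B wrist",W,(369,240),.148),("beaker",S,(268,275),.065)]:
    X=plane(C,uv,z);print(n,X.round(3),"gauge",G(X))
s=ctrl.get_state();print(s["time"],s["position"],s["ft_force"])
for v in [(-.0013,-.0048),(-.0013,-.0388),(-.0013,-.0726),(0,-.24)]:
    X=gpt(g,[*v,0])[0];print(v,"from start, tool x,y (0.1m):",((X[1]-0)/.1).round(3),((X[0]-.65)/.1).round(3))
```

```text
A scene [ 0.771 -0.167] gauge [ 0.235 -0.103]
B scene [ 0.75  -0.033] gauge [0.197 0.027]
cap B side [ 0.744 -0.03 ] gauge [0.19  0.029]
cap B wrist [ 0.754 -0.033] gauge [0.201 0.027]
beaker [0.748 0.193] gauge [0.167 0.251]
0.15 [ 6.49690134e-01 -7.25193890e-05  2.91411156e-01] [ 0.4193602  -0.13282697  0.13080648]
(-0.0013, -0.0048) from start, tool x,y (0.1m): -0.395 -1.006
(-0.0013, -0.0388) from start, tool x,y (0.1m): -0.732 -1.049
(-0.0013, -0.0726) from start, tool x,y (0.1m): -1.068 -1.092
(0, -0.24) from start, tool x,y (0.1m): -2.73 -1.291
```

>>> play_rows([
  [[-0.1,-0.25,0.2,0,0,0.02,-1],[-0.2,-0.5,0.4,0,0,0.04,-1],[-0.3,-0.75,0.6,0,0,0.06,-1],[-0.395,-1.0,0.8,0,0,0.081,-1],[-0.395,-1.0,0.9,0,0,0.081,-1],[-0.395,-1.0,0.9,0,0,0.081,-1],[-0.395,-1.0,0.9,0,0,0.081,-1],[-0.395,-1.0,0.9,0,0,0.081,-1]],
], squeeze=5)

```text
time: 0.95
position: [0.5515, -0.0389, 0.2034]
tool_rot: [2.356, 2.076, 0.003]
ft_force: [0.7, 0.5, 0.4]
grip_width: 0.356
grip_force: 0.0
```

Run:
```python
from h import *
s=ctrl.get_state();print(s["time"],s["position"],s["tool_rot"],s["ft_force"],s["grip_width"])
cv2.imwrite("pics/w1.png",ctrl.get_image("wrist")[:,:,::-1])
cv2.imwrite("pics/s1.png",ctrl.get_image("side")[:,:,::-1])
crop(0,"pics/s1.png",(230,90,390,250),3.7,"pics/s1c.png")
```

```text
0.95 [ 0.55151628 -0.03893632  0.20337686] [2.35592617 2.07602504 0.00298309] [0.70701823 0.52013222 0.44196289] 0.35599988544941713
```

View pics/w1.png

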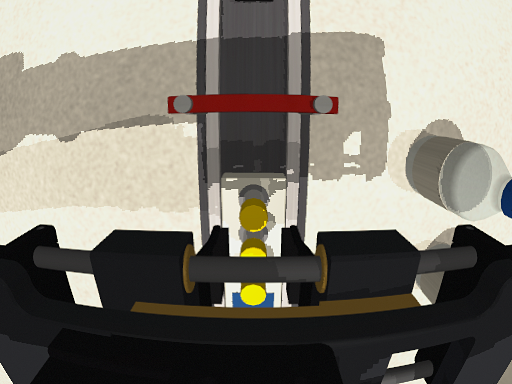

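View pics/s1c.png

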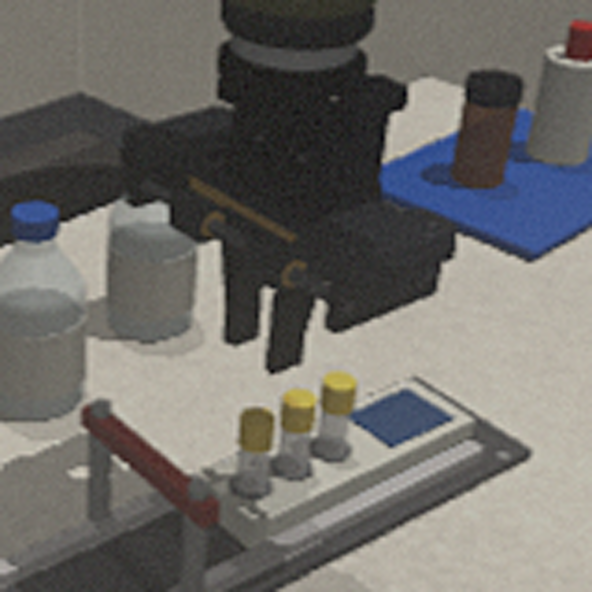

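The wrist view has the lane vertical and centred at column 253, with the front cap at (253,215) and the bar at row 104. The side view shows the fingers half closed, well above the caps.

Run:
```python
from h import *
g=np.load("g.npy")
p=[ 0.55151628,-0.03893632,0.20337686];r=[2.35592617,2.07602504,0.00298309]
W=cal("wrist",(p,r));M=Rn.from_rotvec(r).as_matrix();print(M.round(4))
def G(X):
    dx=X[:2]-g[:2];c,s=np.cos(g[2]),np.sin(g[2]);return np.round([c*dx[0]+s*dx[1],-s*dx[0]+c*dx[1]],4)
for n,uv,z in [("v1",(253,215),.0875),("v2",(254,261),.0884),("barL",(168,104),.095),("barR",(338,105),.095),("front top",(254,177),.034),("railL",(219,140),.02),("railR",(288,140),.02),("v3",(253,295),.0894)]:
    X=plane(W,uv,z);print(n,X.round(4),G(X),"tool xy from TCP",((np.r_[X,0]-p)@M)[:2].round(4))
s=ctrl.get_state();print(s["time"],s["position"],s["grip_width"])
```

```text
[[ 1.258e-01  9.921e-01  2.400e-03]
 [ 9.921e-01 -1.258e-01  1.000e-04]
 [ 4.000e-04  2.400e-03 -1.000e+00]]
v1 [ 0.5509 -0.0377] [-0.0001 -0.0028] tool xy from TCP [ 0.001  -0.0013]
v2 [ 0.5468 -0.0756] [ 0.0007 -0.0409] tool xy from TCP [-0.0371 -0.0005]
barL [0.5035 0.051 ] [-0.0583  0.0792] tool xy from TCP [ 0.0831 -0.0594]
barR [0.6187 0.0357] [0.058  0.0786] tool xy from TCP [0.0824 0.0568]
front top [ 0.5538 -0.0205] [0.0007 0.0147] tool xy from TCP [ 0.0185 -0.0005]
railL [0.5256 0.0158] [-0.0319  0.047 ] tool xy from TCP [ 0.0509 -0.0331]
railR [0.5892 0.0077] [0.0323 0.0471] tool xy from TCP [0.051  0.0311]
v3 [ 0.542  -0.1072] [-0.0001 -0.0729] tool xy from TCP [-0.069  -0.0014]
1.05 [ 0.55116205 -0.03907722  0.20313599] 0.2700836278708928
```

>>> play_rows([
  [[0,-0.01,0.1,0,0,0,-1],[0,-0.01,0.2,0,0,0,-1],[0,-0.01,0.28,0,0,0,-1],[0,-0.01,0.34,0,0,0,-1],[0,-0.01,0.37,0,0,0,-1],[0,-0.01,0.39,0,0,0,-1],[0,-0.01,0.39,0,0,0,-1]],
])

```text
time: 1.75
position: [0.549, -0.0394, 0.1631]
tool_rot: [-2.358, -2.076, 0.0]
ft_force: [-0.0, 0.6, 1.1]
grip_width: 0.004
grip_force: 0.0
```

>>> play_rows([
  [[0,0,0.01,0,0,0,-1],[0,0,0.02,0,0,0,-1],[0,0,0.03,0,0,0,-1],[0,0,0.04,0,0,0,-1],[0,0,0.05,0,0,0,-1],[0,0,0.06,0,0,0,-1],[0,0,0.07,0,0,0,-1]],
])

```text
time: 2.45
position: [0.5491, -0.0394, 0.157]
tool_rot: [2.358, 2.076, 0.0]
ft_force: [-2.5, -0.9, 5.8]
grip_width: 0.006
grip_force: 2.9
```

>>> play_rows([
  [[0,0,0.007,0,0,0,-1],[0,0,0.014,0,0,0,-1],[0,0,0.021,0,0,0,-1],[0,0,0.028,0,0,0,-1],[0,0,0.035,0,0,0,-1],[0,0,0.042,0,0,0,-1],[0,0,0.049,0,0,0,-1]],
])

```text
time: 3.15
position: [0.5491, -0.0394, 0.1522]
tool_rot: [2.358, 2.076, 0.0]
ft_force: [-1.9, 0.8, 6.6]
grip_width: 0.001
grip_force: 2.9
```

>>> play_rows([
  [[0,0,0.005,0,0,0,-1],[0,0,0.01,0,0,0,-1]],
])

```text
time: 3.35
position: [0.5491, -0.0394, 0.1513]
tool_rot: [2.358, 2.075, 0.0]
ft_force: [-2.0, -0.5, 5.8]
grip_width: 0.011
grip_force: 2.9
```

>>> play_rows([
  [[0,0,0.005,0,0,0,-1],[0,0,0.01,0,0,0,-1],[0,0,0.015,0,0,0,-1]],
])

```text
time: 3.65
position: [0.5492, -0.0394, 0.1501]
tool_rot: [2.358, 2.075, 0.0]
ft_force: [-3.3, -0.4, 9.4]
grip_width: 0.012
grip_force: 5.1
```

>>> play_rows([
  [[0,0,0.004,0,0,0,-1],[0,0,0.008,0,0,0,-1]],
])

```text
time: 3.85
position: [0.5493, -0.0394, 0.1501]
tool_rot: [2.358, 2.075, 0.001]
ft_force: [-4.4, 0.2, 13.4]
grip_width: 0.007
grip_force: 6.9
```

>>> play_rows([
  [[0,0,-0.1,0,0,0,-1],[0,0,-0.19,0,0,0,-1],[-0.17,0,-0.19,0,0,0,-1],[-0.34,0,-0.19,0,0,0,-1],[-0.34,0,-0.19,0,0,0,-1],[-0.34,0,-0.17,0,0,0,-1],[-0.34,0,-0.15,0,0,0,-1],[-0.34,0,-0.135,0,0,0,-1]],
])

```text
time: 4.65
position: [0.5448, -0.0719, 0.1613]
tool_rot: [-2.356, -2.077, -0.0]
ft_force: [-0.3, -0.4, -0.3]
grip_width: 0.01
grip_force: 0.0
```

>>> play_rows([
  [[0,0,0.01,0,0,0,-1],[0,0,0.02,0,0,0,-1],[0,0,0.03,0,0,0,-1],[0,0,0.04,0,0,0,-1],[0,0,0.05,0,0,0,-1],[0,0,0.06,0,0,0,-1],[0,0,0.07,0,0,0,-1],[0,0,0.08,0,0,0,-1]],
])

```text
time: 5.45
position: [0.5448, -0.073, 0.1545]
tool_rot: [2.358, 2.076, 0.001]
ft_force: [-2.4, -0.4, 5.1]
grip_width: 0.004
grip_force: 3.0
```

>>> play_rows([
  [[0,0,0.007,0,0,0,-1],[0,0,0.014,0,0,0,-1],[0,0,0.021,0,0,0,-1],[0,0,0.028,0,0,0,-1],[0,0,0.034,0,0,0,-1],[0,0,0.04,0,0,0,-1]],
])

```text
time: 6.05
position: [0.5449, -0.073, 0.1505]
tool_rot: [2.358, 2.076, 0.001]
ft_force: [-1.5, 0.7, 5.5]
grip_width: 0.002
grip_force: 2.9
```

>>> play_rows([
  [[0,0,0.005,0,0,0,-1],[0,0,0.01,0,0,0,-1],[0,0,0.014,0,0,0,-1]],
])

```text
time: 6.35
position: [0.545, -0.073, 0.1501]
tool_rot: [2.358, 2.076, 0.001]
ft_force: [-4.6, 0.8, 12.3]
grip_width: 0.008
grip_force: 6.6
```

>>> play_rows([
  [[0,0,-0.1,0,0,0,-1],[0,0,-0.19,0,0,0,-1],[-0.17,0,-0.19,0,0,0,-1],[-0.34,0,-0.19,0,0,0,-1],[-0.34,0,-0.19,0,0,0,-1],[-0.34,0,-0.17,0,0,0,-1],[-0.34,0,-0.15,0,0,0,-1],[-0.34,0,-0.135,0,0,0,-1]],
])

```text
time: 7.15
position: [0.5405, -0.1057, 0.1614]
tool_rot: [-2.356, -2.077, -0.0]
ft_force: [0.1, 0.7, -0.5]
grip_width: 0.006
grip_force: 0.0
```

>>> play_rows([
  [[0,0,0.01,0,0,0,-1],[0,0,0.02,0,0,0,-1],[0,0,0.03,0,0,0,-1],[0,0,0.04,0,0,0,-1],[0,0,0.05,0,0,0,-1],[0,0,0.06,0,0,0,-1],[0,0,0.07,0,0,0,-1],[0,0,0.08,0,0,0,-1]],
])

```text
time: 7.95
position: [0.5405, -0.1067, 0.1546]
tool_rot: [2.358, 2.076, 0.001]
ft_force: [-2.9, 1.6, 5.9]
grip_width: 0.006
grip_force: 3.0
```

>>> play_rows([
  [[0,0,0.007,0,0,0,-1],[0,0,0.014,0,0,0,-1],[0,0,0.021,0,0,0,-1],[0,0,0.028,0,0,0,-1],[0,0,0.034,0,0,0,-1],[0,0,0.04,0,0,0,-1]],
])

```text
time: 8.55
position: [0.5405, -0.1067, 0.1506]
tool_rot: [2.358, 2.076, 0.001]
ft_force: [-1.7, 0.3, 6.1]
grip_width: 0.007
grip_force: 2.9
```

>>> play_rows([
  [[0,0,0.005,0,0,0,-1],[0,0,0.01,0,0,0,-1],[0,0,0.014,0,0,0,-1]],
])

```text
time: 8.85
position: [0.5406, -0.1067, 0.1501]
tool_rot: [2.358, 2.076, 0.001]
ft_force: [-5.1, 1.5, 12.7]
grip_width: 0.003
grip_force: 6.3
```

>>> play_rows([
  [[0,0,-0.1,0,0,0,-1],[0,0,-0.2,0,0,0,-1],[-0.3,0,-0.2,0,0,0,-1],[-0.6,0,-0.2,0,0,0,-1],[-1.0,0,-0.2,0,0,0,-1],[-1.0,0,-0.2,0,0,0,-1]],
])

```text
time: 9.45
position: [0.5261, -0.2132, 0.1691]
tool_rot: [2.365, 2.063, -0.004]
ft_force: [-1.1, 0.4, 0.4]
grip_width: 0.008
grip_force: 0.0
```

>>> play_rows([
  [[-0.25,0,0,0,0,0,-1],[-0.45,0,0,0,0,0,-1],[-0.45,0,0.2,0,0,0,-1],[-0.45,0,0.4,0,0,0,-1],[-0.45,0,0.6,0,0,0,-1],[-0.45,0,0.74,0,0,0,-1],[-0.45,0,0.81,0,0,0,-1],[-0.45,0,0.81,0,0,0,-1]],
])

```text
time: 10.25
position: [0.5217, -0.2504, 0.0866]
tool_rot: [-2.357, -2.075, 0.001]
ft_force: [0.2, -0.0, 0.1]
grip_width: 0.006
grip_force: 0.0
```

Run:
```python
from h import *
g=np.load("g.npy")
s=ctrl.get_state();X=s["position"];dx=X[:2]-g[:2];c,sn=np.cos(g[2]),np.sin(g[2]);print(s["time"],X,s["ft_force"],"gauge",c*dx[0]+sn*dx[1],-sn*dx[0]+c*dx[1])
a=ctrl.get_image("side")[150:300,190:390,::-1];b=ctrl.get_image("scene")[100:250,180:380,::-1]
cv2.imwrite("pics/p1.png",cv2.resize(np.hstack([a,b]),None,fx=2,fy=2,interpolation=cv2.INTER_CUBIC))
```

```text
10.25 [ 0.52167221 -0.25037529  0.08656717] [ 0.20549538 -0.00134785  0.14952629] gauge -0.002059809080426595 -0.2174733430757848
```

View pics/p1.png

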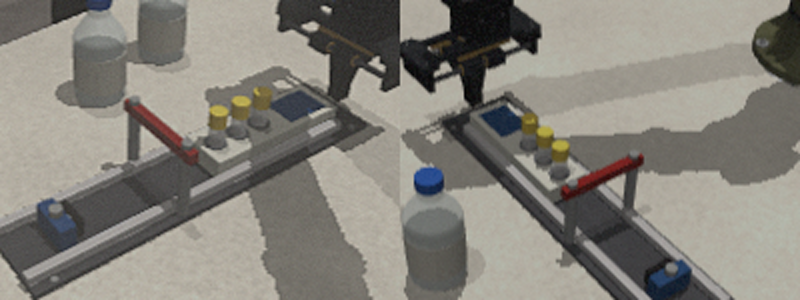

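>>> play_rows([
  [[0.06,0.02,0,0,0,0,-1],[0.12,0.02,0,0,0,0,-1],[0.15,0.02,0,0,0,0,-1],[0.18,0.02,0,0,0,0,-1],[0.2,0.02,0,0,0,0,-1],[0.22,0.02,0,0,0,0,-1],[0.24,0.02,0,0,0,0,-1],[0.26,0.02,0,0,0,0,-1]],
])

```text
time: 11.15
position: [0.5273, -0.2251, 0.0873]
tool_rot: [2.358, 2.075, -0.0]
ft_force: [0.1, 0.2, -0.4]
grip_width: 0.002
grip_force: 0.0
```

>>> play_rows([
  [[0.02,0,0,0,0,0,-1],[0.04,0,0,0,0,0,-1],[0.06,0,0,0,0,0,-1],[0.08,0,0,0,0,0,-1],[0.1,0,0,0,0,0,-1],[0.12,0,0,0,0,0,-1],[0.14,0,0,0,0,0,-1],[0.16,0,0,0,0,0,-1]],
])

```text
time: 11.95
position: [0.5293, -0.2091, 0.0873]
tool_rot: [2.358, 2.076, -0.0]
ft_force: [-0.2, -2.3, -0.4]
grip_width: 0.003
grip_force: 1.3
```

>>> play_rows([
  [[0.03,0,0,0,0,0,-1],[0.06,0,0,0,0,0,-1],[0.09,0,0,0,0,0,-1],[0.12,0,0,0,0,0,-1],[0.15,0,0,0,0,0,-1],[0.18,0,0,0,0,0,-1],[0.21,0,0,0,0,0,-1],[0.24,0,0,0,0,0,-1]],
])

```text
time: 12.75
position: [0.5324, -0.1852, 0.0873]
tool_rot: [-2.358, -2.076, -0.0]
ft_force: [-0.9, -2.0, -1.0]
grip_width: 0.006
grip_force: 1.3
```

>>> play_rows([
  [[0.03,0,0,0,0,0,-1],[0.06,0,0,0,0,0,-1],[0.09,0,0,0,0,0,-1],[0.12,0,0,0,0,0,-1],[0.14,0,0,0,0,0,-1],[0.16,0,0,0,0,0,-1]],
])

```text
time: 13.35
position: [0.5344, -0.1694, 0.0873]
tool_rot: [2.358, 2.076, -0.0]
ft_force: [-1.0, -2.8, -0.6]
grip_width: 0.006
grip_force: 1.3
```

Run:
```python
from h import *
s=ctrl.get_state();print(s["time"],s["position"],s["ft_force"])
a=ctrl.get_image("side")[170:300,180:380,::-1]
cv2.imwrite("pics/p2.png",cv2.resize(a,None,fx=4,fy=4,interpolation=cv2.INTER_CUBIC))
```

```text
13.35 [ 0.5343979  -0.16942699  0.08727247] [-1.03664063 -2.78985968 -0.5504541 ]
```

View pics/p2.png

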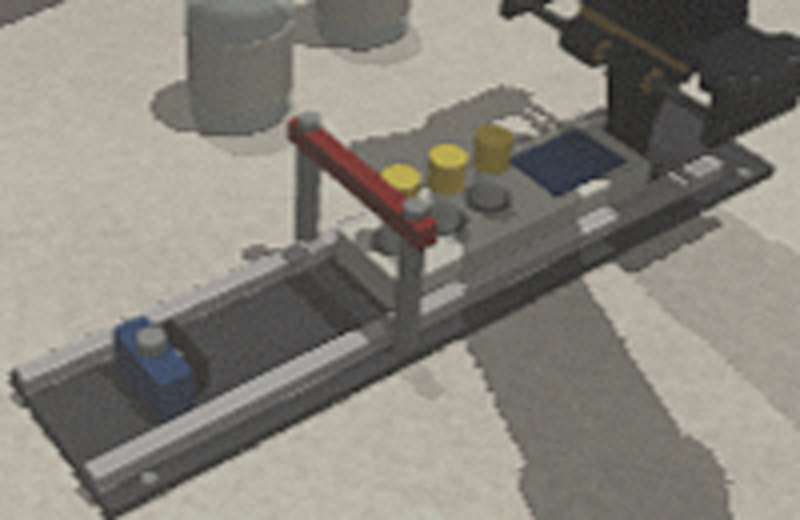

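The side view shows the carrier straight, the caps level and the front cap just at the bar. The pad is at about (205,355), well ahead.

>>> play_rows([
  [[0.02,0,0,0,0,0,-1],[0.04,0,0,0,0,0,-1],[0.06,0,0,0,0,0,-1],[0.08,0,0,0,0,0,-1],[0.1,0,0,0,0,0,-1],[0.12,0,0,0,0,0,-1],[0.14,0,0,0,0,0,-1],[0.16,0,0,0,0,0,-1]],
])

```text
time: 14.2
position: [0.5365, -0.1536, 0.0873]
tool_rot: [2.358, 2.076, 0.0]
ft_force: [-0.8, -1.5, -0.4]
grip_width: 0.005
grip_force: 1.3
```

>>> play_rows([
  [[0.03,0,0,0,0,0,-1],[0.06,0,0,0,0,0,-1],[0.09,0,0,0,0,0,-1],[0.12,0,0,0,0,0,-1],[0.15,0,0,0,0,0,-1],[0.18,0,0,0,0,0,-1],[0.21,0,0,0,0,0,-1],[0.24,0,0,0,0,0,-1]],
])

```text
time: 15.0
position: [0.5395, -0.1296, 0.0873]
tool_rot: [2.358, 2.076, -0.0]
ft_force: [0.1, -1.6, -0.5]
grip_width: 0.004
grip_force: 1.3
```

>>> play_rows([
  [[0.03,0,0,0,0,0,-1],[0.06,0,0,0,0,0,-1],[0.09,0,0,0,0,0,-1],[0.12,0,0,0,0,0,-1],[0.15,0,0,0,0,0,-1],[0.18,0,0,0,0,0,-1],[0.21,0,0,0,0,0,-1],[0.24,0,0,0,0,0,-1]],
])

```text
time: 15.8
position: [0.5425, -0.1059, 0.0873]
tool_rot: [2.358, 2.076, -0.0]
ft_force: [0.1, -3.0, -0.5]
grip_width: 0.008
grip_force: 1.3
```

Run:
```python
from h import *
g=np.load("g.npy")
s=ctrl.get_state();X=s["position"];dx=X[:2]-g[:2];c,sn=np.cos(g[2]),np.sin(g[2]);print(s["time"],X,s["ft_force"],"gauge",c*dx[0]+sn*dx[1],-sn*dx[0]+c*dx[1])
a=ctrl.get_image("side")[200:300,180:300,::-1]
cv2.imwrite("pics/p3.png",cv2.resize(a,None,fx=6,fy=6,interpolation=cv2.INTER_CUBIC))
```

```text
15.8 [ 0.54252383 -0.10590719  0.08726743] [ 0.06887842 -3.00748534 -0.46538741] gauge 0.00032100287778832545 -0.07152762536197663
```

View pics/p3.png

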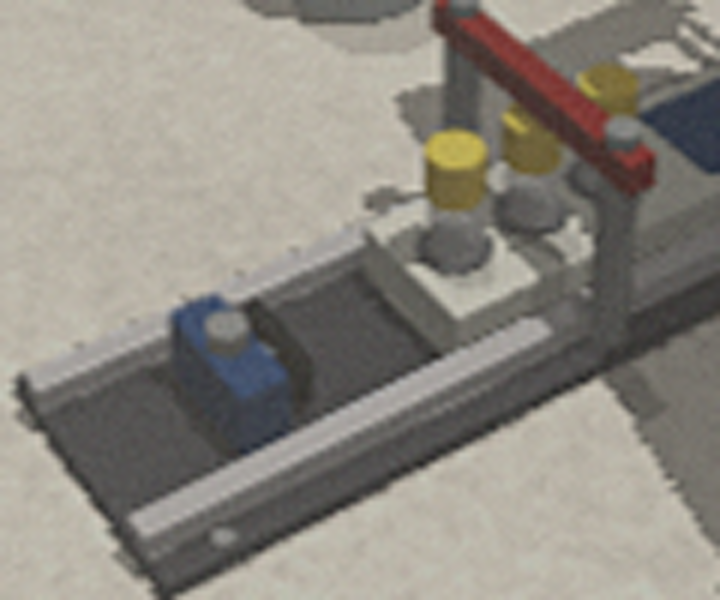

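The vials are passing under the bar cleanly. The pad's top edge is near (310,365) and the carrier's front corner is at (455,335) in this crop. I'll compute the gap.

Run:
```python
from h import *
g=np.load("g.npy");D=cal("side")
for n,uv,z in [("pad near top",(312,365),.033),("pad far top",(258,300),.033),("front near",(455,335),.034),("front far",(365,237),.034)]:
    X=plane(D,np.array([180+uv[0]/6,200+uv[1]/6]),z);dx=X-g[:2];c,s=np.cos(g[2]),np.sin(g[2]);print(n,c*dx[0]+s*dx[1],-s*dx[0]+c*dx[1])
```

```text
pad near top -0.02100882644733794 0.18528860072446746
pad far top 0.01612933260532967 0.18413610746030507
front near -0.03750018495222536 0.13816108546775283
front far 0.021380479199228995 0.13619716172670693
```

>>> play_rows([
  [[0.03,0,0,0,0,0,-1],[0.06,0,0,0,0,0,-1],[0.09,0,0,0,0,0,-1],[0.12,0,0,0,0,0,-1],[0.15,0,0,0,0,0,-1],[0.18,0,0,0,0,0,-1],[0.21,0,0,0,0,0,-1],[0.24,0,0,0,0,0,-1]],
])

```text
time: 16.65
position: [0.5456, -0.0821, 0.0873]
tool_rot: [2.358, 2.076, -0.0]
ft_force: [1.0, -2.7, -0.6]
grip_width: 0.008
grip_force: 1.3
```

>>> play_rows([
  [[0.02,0,0,0,0,0,-1],[0.04,0,0,0,0,0,-1],[0.06,0,0,0,0,0,-1],[0.08,0,0,0,0,0,-1],[0.1,0,0,0,0,0,-1],[0.11,0,0,0,0,0,-1],[0.12,0,0,0,0,0,-1],[0.13,0,0,0,0,0,-1]],
])

```text
time: 17.45
position: [0.5472, -0.0694, 0.0873]
tool_rot: [2.358, 2.076, -0.0]
ft_force: [-1.3, -2.2, -0.9]
grip_width: 0.006
grip_force: 1.3
```

>>> play_rows([
  [[0.007,0,0,0,0,0,-1],[0.014,0,0,0,0,0,-1],[0.021,0,0,0,0,0,-1],[0.028,0,0,0,0,0,-1]],
])

```text
time: 17.85
position: [0.5476, -0.0666, 0.0873]
tool_rot: [2.358, 2.076, 0.0]
ft_force: [-1.1, -2.9, -1.3]
grip_width: 0.007
grip_force: 1.3
```

>>> play_rows([
  [[0.007,0,0,0,0,0,-1],[0.014,0,0,0,0,0,-1],[0.021,0,0,0,0,0,-1],[0.025,0,0,0,0,0,-1]],
])

```text
time: 18.25
position: [0.5479, -0.0641, 0.0873]
tool_rot: [2.358, 2.076, 0.0]
ft_force: [-1.0, -3.1, -1.2]
grip_width: 0.007
grip_force: 1.2
```

>>> play_rows([
  [[0.005,0,0,0,0,0,-1],[0.01,0,0,0,0,0,-1],[0.015,0,0,0,0,0,-1]],
])

```text
time: 18.55
position: [0.5481, -0.0626, 0.0873]
tool_rot: [2.358, 2.076, -0.0]
ft_force: [0.1, -2.2, -0.5]
grip_width: 0.008
grip_force: 1.2
```

>>> play_rows([
  [[0.005,0,0,0,0,0,-1],[0.01,0,0,0,0,0,-1],[0.015,0,0,0,0,0,-1]],
])

```text
time: 18.85
position: [0.5483, -0.0612, 0.0873]
tool_rot: [2.358, 2.076, 0.0]
ft_force: [0.0, -1.5, -0.5]
grip_width: 0.007
grip_force: 1.2
```

>>> play_rows([
  [[0.005,0,0,0,0,0,-1],[0.01,0,0,0,0,0,-1],[0.015,0,0,0,0,0,-1]],
])

```text
time: 19.15
position: [0.5485, -0.0596, 0.0873]
tool_rot: [2.358, 2.076, 0.0]
ft_force: [-1.0, -2.0, -0.8]
grip_width: 0.008
grip_force: 1.2
```

>>> play_rows([
  [[0.005,0,0,0,0,0,-1],[0.01,0,0,0,0,0,-1],[0.015,0,0,0,0,0,-1]],
])

```text
time: 19.45
position: [0.5487, -0.0582, 0.0873]
tool_rot: [2.358, 2.076, 0.0]
ft_force: [0.0, -2.0, -0.2]
grip_width: 0.002
grip_force: 1.2
```

>>> play_rows([
  [[0.005,0,0,0,0,0,-1],[0.01,0,0,0,0,0,-1],[0.015,0,0,0,0,0,-1]],
])

```text
time: 19.75
position: [0.5488, -0.0567, 0.0873]
tool_rot: [2.358, 2.076, 0.0]
ft_force: [-0.5, -3.1, -0.7]
grip_width: 0.009
grip_force: 1.2
```

>>> play_rows([
  [[0.005,0,0,0,0,0,-1],[0.01,0,0,0,0,0,-1]],
])

```text
time: 19.95
position: [0.5489, -0.0559, 0.0873]
tool_rot: [2.358, 2.076, -0.0]
ft_force: [-0.8, -3.5, -1.1]
grip_width: 0.008
grip_force: 1.8
```

>>> play_rows([
  [[0.005,0,0,0,0,0,-1],[0.005,0,0,0,0,0,-1]],
])

```text
time: 20.15
position: [0.5489, -0.0557, 0.0873]
tool_rot: [2.358, 2.075, -0.001]
ft_force: [-0.7, -4.3, -0.5]
grip_width: 0.004
grip_force: 2.1
```

>>> play_rows([
  [[0.005,0,0,0,0,0,-1],[0.007,0,0,0,0,0,-1],[0.007,0,0,0,0,0,-1]],
])

```text
time: 20.45
position: [0.549, -0.0553, 0.0873]
tool_rot: [2.358, 2.075, -0.001]
ft_force: [-0.6, -5.2, -0.7]
grip_width: 0.005
grip_force: 2.6
```

>>> play_rows([
  [[-0.005,0,0,0,0,0,-1],[-0.01,0,0,0,0,0,-1],[-0.015,0,0,0,0,0,-1],[-0.02,0,0,0,0,0,-1],[-0.05,0,0,0,0,0,-1],[-0.1,0,0,0,0,0,-1],[-0.2,0,0,0,0,0,-1],[-0.3,0,0,0,0,0,-1]],
])

```text
time: 21.25
position: [0.5453, -0.0851, 0.0874]
tool_rot: [2.358, 2.076, 0.0]
ft_force: [-0.5, -0.5, -0.0]
grip_width: 0.001
grip_force: 0.0
```

>>> play_rows([
  [[-0.1,0,0,0,0,0,-1],[-0.1,0,-0.3,0,0,0,-1],[-0.1,0,-0.6,0,0,0,-1],[-0.1,0,-0.9,0,0,0,-1],[-0.1,0,-0.9,0,0,0,-1],[-0.1,0,-0.9,0,0,0,-1],[-0.1,0,-0.9,0,0,0,-1]],
])

```text
time: 21.95
position: [0.5432, -0.0946, 0.1761]
tool_rot: [-2.358, -2.074, 0.002]
ft_force: [0.4, 0.2, -0.3]
grip_width: 0.007
grip_force: 0.0
```

Run:
```python
from h import *
g=np.load("g.npy");D=cal("side");S=cal("scene")
im=ctrl.get_image("side");sc=ctrl.get_image("scene")
hsv=lambda i:cv2.cvtColor(i,cv2.COLOR_RGB2HSV)
for n,C,i,roi in(("side",D,im,(150,300,180,380)),("scene",S,sc,(130,270,190,360))):
    a,b,c0,d=roi;m=cv2.inRange(hsv(i),(20,110,60),(35,255,255));k=np.zeros_like(m);k[a:b,c0:d]=m[a:b,c0:d]
    N,_,st,ce=cv2.connectedComponentsWithStats(k)
    for q in range(1,N):
        if st[q,4]>15:
            X=plane(C,ce[q],.075);dx=X-g[:2];c,s=np.cos(g[2]),np.sin(g[2]);print(n,st[q],"gauge",round(c*dx[0]+s*dx[1],4),round(-s*dx[0]+c*dx[1],4))
s=ctrl.get_state();print(s["time"],s["position"],s["ft_force"])
```

```text
side [258 219  10  13 105] gauge -0.0039 0.0984
side [244 224  11  14 109] gauge -0.0037 0.1319
side [230 231  11  13 106] gauge -0.004 0.166
scene [282 193   9  11  90] gauge 0.0028 0.1033
scene [291 200  10  12  96] gauge 0.0024 0.1358
scene [300 209  10  12  94] gauge 0.0027 0.1702
22.05 [ 0.54311198 -0.09433604  0.17578716] [ 0.81788888  0.33939939 -0.64816792]
```

```bash
python3 -c "
from bench import ctrl
print(ctrl.close_job())"
```

```text
the job is handed in; nothing more can be done
None
```

I pressed all three vials home (about 13 N at most), pushed the carrier under the bar to the stop pad (about 3 N), backed the arm clear and handed in at about 22 s. No verdict came back, and I didn't measure the final gap to the pad after letting go.

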